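# Plug in the interlock module and hold the bake-out key at start

## Task

Take the blue module out of its rack and push it fully home, upright, in the slot on top of the white bake-out controller, and let go of it. Then take the red-headed key from its wooden holder, work it down past the sticky pins of the lock on the same controller until it is fully home, turn it a quarter turn clockwise (seen from above) against the spring, and finish while still gripping the key and holding it turned. Leave the yellow module and the other things on the bench where they are.

Things in the scene. Friction and masses are not known exactly. Their poses are not given: they have to be found in the camera images.
- blue_module_grip (a point): Blue flat plug-in module, upright in the rack: 60 wide (its x) x 12 thick (its y) x 95 mm tall (z up), 0.12 kg; lower 35 mm bare steel, its last 6 mm tapered to 54 x 7. This point is on its middle axis in the blue upper part, 65 mm above its foot, 30 below its top: pinch here across the 12 mm. Either way round fits. It must rise 35 mm to leave the rack.
- slot_mouth (a point): Middle of the module slot's mouth in the controller's top face, 82 mm above the bench; the slot is 62 mm along this frame's x, 14 mm along its y, 35 mm deep, with a blue line on either side. A fully home module stands on the slot floor, its grip point 30 mm above this point.
- controller: White box with a red band, fixed, 180 (x) x 230 (y) x 82 mm tall; origin under its centre. The module slot is at y +60 mm, the lock at y -60 mm. On the lock plate a white dot marks the rest position, a green dot (towards +y) start.
- key_bow (a point): Centre of the key's red head (bow); the key stands upright in its holder. Head 32 wide (its x) x 10 thick (its y) x 46 mm tall: pinch here across the 10 mm. Below it hang 38 mm of brass: a round neck 4.8 thick, 12 long, then a flat blade 18 (x) x 5 (y) x 26 long, the last 8 mm tapering to 10 x 2. The tip is 61 mm below this point. Either way round works. 0.05 kg.
- key_holder: Wooden block 60 x 60 x 45 mm tall, fixed; origin under its centre. The key stands in its slot with the head's underside on the block's top, and must rise 38 mm to come out.
- lock_mouth (a point): Middle of the keyhole in the dark 70 x 70 mm lock plate, 90 mm above the bench: a slot 20 mm along this frame's x, 7 mm along its y, in a fixed 8 mm plate over the cylinder. Two sticky pins resist the blade with some 5 to 15 N, less if the key is rocked a few degrees about z. Home: head's underside on the plate, key_bow 23 mm above this point; only there does the key turn.
- lock (a joint): Turn of the lock cylinder, rad: 0 with the keyway along lock_mouth's x, growing clockwise seen from above; a quarter turn is 1.57, hard stop at 1.65. A spring drives it back to 0 (about 0.12 N m at a quarter turn). The blade has a few degrees of play in it. The key can not be lifted out while turned.
- yellow_module_grip (a point): The same point on the yellow module, the blue one's twin, in the other slot of the rack. Which slot holds which varies. Leave it.
- rack: Black block 90 (x) x 140 (y) x 45 mm tall, fixed; origin under its centre. Two slots, 63 mm along x, 15 along y, 35 deep, at y -40 and +40 mm.
- spool_mid (a point): Centre of a metal wire spool, 50 mm across, 36 mm tall, on the bench. Leave it.
- flange_mid (a point): Centre of a round steel flange lying flat, 70 mm across, 13 mm thick. Leave it.
- bolt_cup_mid (a point): Centre of a closed grey tin, 64 mm across, 50 mm tall. Leave it.
- bottle_mid (a point): Centre of a white bottle, 52 mm across, 110 mm tall. Leave it.
- wrench_mid (a point): Middle of a steel wrench, 180 mm long, lying flat on the bench. Leave it.

How it is judged:
By the outcome, as a careful person would: the job done as asked, in the order asked, and still so for the second after the job is handed in, while the arm keeps its last pose, push and grip.
It also fails if it takes over 59 s, if anything falls off the work surface, if the arm or the gripper's body presses on something with over 40 N, if the wrist force passes 120 N, or if a joint passes its speed limit or range.

## Robot

A 6-joint arm with a two-finger parallel gripper is mounted at the origin on the work surface. World frame = base frame: x ahead of the robot, y to its left, z up, the work surface at z = 0. Lengths are in m, angles in rad, forces in N, time in s.
With the tool pointing down it reaches from about 0.3 to 0.775 m from the base axis. Payload 14.6 kg.
Tool frame: the origin (TCP) lies at the very end of the fingers, on their centre line; the grasp point (between the pads) lies 19 mm behind it; z points along the fingers, y is the line along which they close (so a half turn about z gives the same grasp; the last joint's range is limited). The gripper opens to 94 mm and grips with 3 to 60 N. Pads are 16 mm wide; open, the fingers measure 119 mm over their backs; the gripper's body (75 mm by 177 mm) begins 78 mm behind the grasp point.
Start: joints at [1.234, 0.3, 1.521, -0, 1.321, -0.067], TCP at [0.147, 0.53, 0.205] pointing down, gripper open.
Joint ranges: [-3.03, 3.03], [-0.79, 2.21], [0.23, 2.52], [-1.04, 4.18], [0, 3.07], [-2.55, 2.55]. Speed limits (rad/s): [2.22, 2.22, 2.57, 3.14, 3.14, 3.14].

## Interface

Orientations are given as [roll, pitch, yaw] about the fixed x, y, z axes, in that order (R = Rz(yaw) Ry(pitch) Rx(roll)).
In Python, from station import ctrl gives the robot as it stands.
- The arm moves only by the tool move_arm, never from a script. Its argument "increments" is a list of rows, each a list of 7 numbers: the opening, from 0 (shut) to 1 (fully open), then the shift along the tool's x, y, z in units of 50 mm (1.0 is 50 mm), then the turn, a rotation vector about the tool's x, y, z in rad. In form: [[claw, tx, ty, tz, rx, ry, rz], ...]. A call has 1 to 20 rows; each row shifts and turns the commanded pose from where the row before left it, along the tool's axes as they then stand; what a row does not reach is not made up. A row lasts 1/10 s, in which the tool goes at most 50 mm and 8.59 degrees, less where a joint would pass 70% of its speed; a pose out of reach is approached as far as the arm can. A call is refused whole if a number of a shift passes 1 or a number of a turn 0.15, either way. A call with a gripper value outside its range is refused whole. The fingers move at their own pace and stop on an object; "force" is the grip in N (left out, the last holds). Time passes only in rows, so rows that do not move let the fingers close. It gives the time, the measured TCP pose, the force, the opening and the grip force at its end, in the units of the state.
- ctrl.get_obs(): the state, without advancing time (a new reading comes with each control period).
- ctrl.camera(name): name is "scene" or "top" or "wrist"; returns a dict with "color" (420x560x3 uint8, blue, green, red), "K" (3x3 intrinsics, pixels), "distortion" ([k1, k2, p1, p2, k3] as OpenCV has them; the pictures are not rectified), "pose" (4x4, takes a point from camera to world coordinates); the wrist camera has in their place "tool_from_camera" (4x4, takes a point from camera to tool coordinates, whose origin is the TCP and whose axes are the flange's). Camera axes: x right, y down, z forward; pixel columns grow to the right and rows downward; lengths in m; the calibration is good to about 2 mm. A picture is of the moment at which its call begins: read the wrist's pose just before it. There is no depth.
- ctrl.hand_in(): hands the job in; it is judged then, once.
Trained networks look in a picture, given as the dict that the camera call returned (one of the last four; its "shot" number tells which), for a name from the list of things; names that differ only in an ending like _2 or _b are one class to them, and where a whole thing is asked for, a point or a joint stands for the part that bears it (a point fixed in the world has none). Each returns a list of dicts, best first, with "conf" (0 to 1); they miss things now and then, are a little off and sometimes report something else, mostly with a low value. They report only what shows in the picture. A call takes as long as a camera call.
- ctrl.cut_out(name, picture): "mask" (420x560 bool, what is visible of it) and "centre" ([row, column] in pixels, amid what is visible of it).
The state is a dict: "time_s": time; "qpos": joint angles; "joint_vel": joint speeds; "tau": joint torques, N m; "ee_pos": TCP position; "eef_rot": TCP orientation; "force": force on the tool from outside, world axes, zero at the start; "moment": the same for the moment, N m; "grip_width": finger opening in m; "grip_force": force on a finger pad.
Only numpy, scipy, OpenCV 4.12 (cv2) and the standard library are available. Lean on these libraries where they do the work, as an engineer would, in place of code of your own. Each camera call takes 0.05 s, during which the arm holds its last target. There are 200 camera calls.

## Working session

There is one attempt and no reset: what is moved stays moved. The work goes in short steps, Python scripts to look and compute and a tool call to move; the robot and the scene stay as the last step left them, time stands still between calls to the robot, and variables do not carry over. Pictures are saved under pics/ and viewed, at most 10 in all, crops included, and the job is handed in when it is done.

Besides the shell and the picture viewer there is one more tool, called after ">>>" by a JSON object that holds its "name" and its "arguments". move_arm: Moves the arm, as the interface text tells. Its arguments: {"type":"object","properties":{"increments":{"type":"array","items":{"type":"array","items":{"type":"number"}}},"force":{"type":"number"}},"required":["increments"]}

```bash
ls; mkdir -p pics
cat > h.py <<'E'
import numpy as np, cv2, pickle
from scipy.spatial.transform import Rotation as R
from station import ctrl
def wpose(c,obs=None):
    if 'pose' in c: return np.array(c['pose'])
    T=np.eye(4);T[:3,:3]=R.from_euler('xyz',obs['eef_rot']).as_matrix();T[:3,3]=obs['ee_pos']
    return T@np.array(c['tool_from_camera'])
def ray(c,P,rc):
    u=cv2.undistortPoints(np.array([[[rc[1],rc[0]]]],float),np.array(c['K']),np.array(c['distortion']))[0,0]
    return P[:3,3],P[:3,:3]@np.array([u[0],u[1],1.])
def atz(c,P,rc,z):
    o,d=ray(c,P,rc);return o+d*(z-o[2])/d[2]
def proj(c,P,X):
    Q=np.linalg.inv(P);r,_=cv2.Rodrigues(Q[:3,:3])
    return cv2.projectPoints(np.atleast_2d(X).astype(float),r,Q[:3,3],np.array(c['K']),np.array(c['distortion']))[0][:,0]
E
python3 - <<'E'
from h import *
print(ctrl.get_obs())
for n in ('scene','top'):
    c=ctrl.camera(n);P=wpose(c);cv2.imwrite(f'pics/{n}0.png',c['color']);print(n,P.round(3).tolist(),np.array(c['K']).round(1).tolist())
    for t in ['blue_module_grip','slot_mouth','controller','key_bow','key_holder','lock_mouth','yellow_module_grip','rack','bottle_mid','bolt_cup_mid']:
        for d in ctrl.cut_out(t,c)[:1]:
            m=d['mask'].astype(np.uint8);print(t,round(d['conf'],2),np.round(d['centre'],1),m.sum(),cv2.minAreaRect(cv2.findNonZero(m)) if m.any() else '')
E
```

```text
pics
{'time_s': 0.0, 'qpos': array([ 1.23438282e+00,  3.00498126e-01,  1.52158776e+00, -3.57102725e-05,
        1.32073876e+00, -6.66177066e-02]), 'joint_vel': array([ 8.98424020e-04, -8.04125186e-05,  6.04097310e-05,  1.08979841e-03,
        4.58148964e-04, -3.14916816e-04]), 'tau': array([ 1.47362234e-04, -5.31819606e+01, -3.52742851e+01,  7.08467513e-02,
        2.43756291e-02, -1.14891336e-04]), 'ee_pos': array([0.1465235 , 0.52983552, 0.2048687 ]), 'eef_rot': array([-3.14036109e+00, -4.74997778e-05,  2.87180568e+00]), 'force': array([0.26015711, 0.39684154, 0.00920435]), 'moment': array([-0.01076422,  0.05141294, -0.03528296]), 'grip_force': 0.0, 'grip_width': 0.09413032385156313}
scene [[-0.552, 0.475, -0.686, 1.267], [0.834, 0.322, -0.448, 0.447], [0.008, -0.819, -0.574, 0.697], [0.0, 0.0, 0.0, 1.0]] [[415.1, 0.0, 277.4], [0.0, 415.1, 214.7], [0.0, 0.0, 1.0]]
blue_module_grip 0.88 [248.5 392.9] 325 ((394.1825256347656, 247.5421142578125), (11.39288330078125, 35.30294418334961), 12.994616508483887)
slot_mouth 0.56 [230.7 272.8] 6331 ((272.9169616699219, 229.50814819335938), (10
[... 1769 characters left out ...]
6484, 29.7194766998291), 77.47119140625)
lock_mouth 0.96 [217.6 282.7] 6455 ((282.03131103515625, 216.92742919921875), (72.14845275878906, 91.23277282714844), 81.32682800292969)
yellow_module_grip 0.59 [155.  178.5] 501 ((180.25001525878906, 154.75001525878906), (24.041629791259766, 24.748737335205078), 45.0)
rack 0.91 [236.9 157.2] 1441 ((154.97512817382812, 236.93125915527344), (58.92124938964844, 35.42186737060547), 3.301865816116333)
bottle_mid 0.74 [167.9 121.5] 443 ((122.26921844482422, 167.8461456298828), (29.12175941467285, 18.30510711669922), 33.6900634765625)
bolt_cup_mid 0.7 [167.1 400.3] 581 ((401.50006103515625, 164.00003051757812), (23.33452033996582, 28.991374969482422), 45.0)
```

Run:
```python
import cv2,numpy as np
a=cv2.imread('pics/top0.png')[100:360,80:480];b=cv2.imread('pics/scene0.png')[130:390,100:500]
cv2.imwrite('pics/top_big.png',cv2.resize(a,(800,520),interpolation=cv2.INTER_CUBIC))
cv2.imwrite('pics/sc_big.png',cv2.resize(b,(800,520),interpolation=cv2.INTER_CUBIC))
```

```text
(no output)
```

View pics/top_big.png

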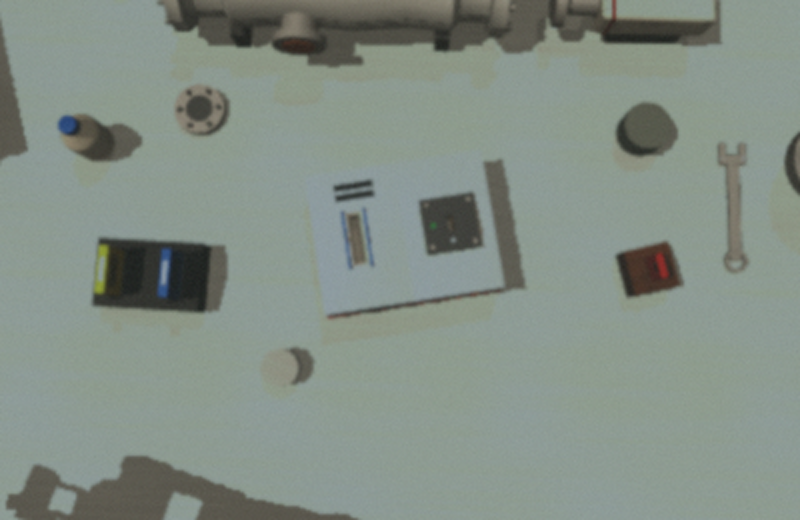

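View pics/sc_big.png

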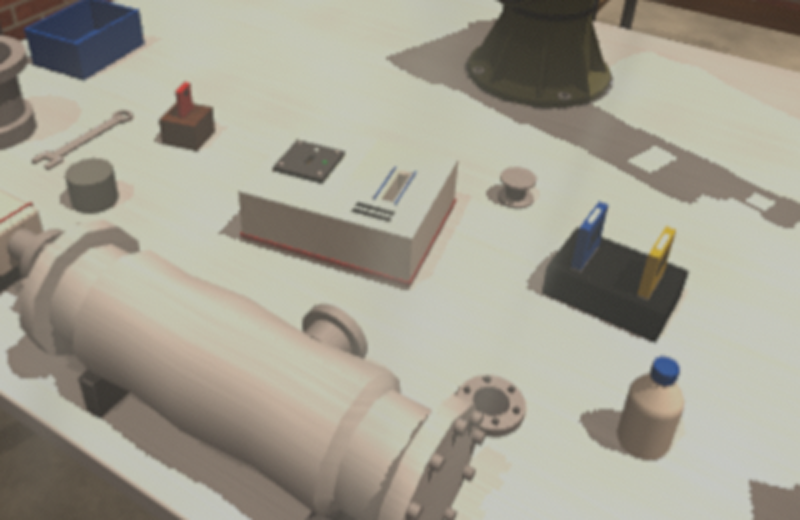

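The top view shows the blue module at about pixel (163,236), next to yellow at (131,234). The slot is at (258,220), the lock plate at (305,212) with the green dot on its +y side, and the key at (410,232). The scene view agrees. I'll compute the positions from these.

```bash
cat >> h.py <<'E'
def plan(p,yaw,obs=None):
    "total shift in tool axes (units 50mm) and yaw turn about tool z to reach TCP p, pointing down with yaw"
    o=obs or ctrl.get_obs();Rt=R.from_euler('xyz',o['eef_rot'])
    Rg=R.from_euler('xyz',[np.pi,0,yaw])
    t=Rt.inv().apply(np.array(p)-o['ee_pos'])/.05
    rv=(Rt.inv()*Rg).as_rotvec()
    print('shift',t.round(3),'rot',rv.round(4));return t,rv
def md(a,p): return (a+p/2)%p-p/2
E
python3 - <<'E'
from h import *
c=ctrl.camera('top');P=wpose(c)
f=lambda x,y,z: atz(c,P,[100+y/2,80+x/2],z)
print('blue top',f(166,272,.105), 'yaw line',f(169,250,.105)-f(163,297,.105))
print('yel',f(102,268,.105)); 
rk=[f(100,238,.045),f(209,245,.045),f(206,311,.045),f(94,304,.045)];print('rack',np.mean(rk,0),[ (rk[i+1]-rk[i]) for i in range(3)])
print('slot',f(356,240,.082)); print('lock',f(451,223,.09),'green',f(433,226,.09),'white',f(453,240,.09))
b=[f(305,176,.082),f(487,158,.082),f(505,290,.082),f(328,315,.082)];print('box',np.mean(b,0),[b[i+1]-b[i] for i in range(3)])
print('key top',f(661,265,.091)); 
q=[f(617,255,.045),f(667,242,.045),f(682,286,.045),f(629,297,.045)];print('holder',np.mean(q,0),[q[i+1]-q[i] for i in range(3)])
s=f(342,212,.082)-f(350,268,.082);print('slot yaw',np.degrees(np.arctan2(s[1],s[0])))
# wrist cam
o=ctrl.get_obs();w=ctrl.camera('wrist');print(np.array(w['tool_from_camera']).round(3).tolist(),w['K'][0][0])
p=f(166,272,.105)
E
```

```text
blue top [0.48001463 0.25981274 0.105     ] yaw line [ 0.05876899 -0.00377648  0.        ]
yel [0.48275778 0.34098093 0.105     ]
rack [0.48053409 0.29569608 0.045     ] [array([-0.0054493 , -0.14662978,  0.        ]), array([-0.08687201, -0.00102134,  0.        ]), array([0.00477792, 0.14909427, 0.        ])]
slot [0.52897713 0.02555753 0.082     ]
lock [ 0.55283228 -0.09447676  0.09      ] green [ 0.54841833 -0.0717979   0.09      ] white [ 0.5312532 -0.0973964  0.09     ]
box [ 0.53834224 -0.03810081  0.082     ] [array([ 0.02942635, -0.23385708,  0.        ]), array([-0.16919246, -0.02478518,  0.        ]), array([-0.03738247,  0.22211307,  0.        ])]
key top [ 0.50626316 -0.35894354  0.091     ]
holder [ 0.50365344 -0.35672479  0.045     ] [array([ 0.01884812, -0.06601156,  0.        ]), array([-0.05736997, -0.01872602,  0.        ]), array([-0.01607169,  0.06950301,  0.        ])]
slot yaw 10.113962703565564
[[-0.0, -0.966, -0.258, 0.074], [1.0, -0.0, -0.0, -0.0], [0.0, -0.258, 0.966, -0.18], [0.0, 0.0, 0.0, 1.0]] 347.75346918145254
```

Run:
```python
from h import *
plan([.48,.26,.20],np.radians(178))
```

```text
shift [-7.866 -3.429  0.109] rot [-1.000e-04  0.000e+00 -2.349e-01]
```

>>> {"name": "move_arm", "arguments": {"increments": [[1,-0.49,-0.214,0,0,0,0],[1,-0.49,-0.214,0,0,0,0],[1,-0.49,-0.214,0,0,0,0],[1,-0.49,-0.214,0,0,0,0],[1,-0.49,-0.214,0,0,0,0],[1,-0.49,-0.214,0,0,0,0],[1,-0.49,-0.214,0,0,0,0],[1,-0.49,-0.214,0,0,0,0],[1,-0.49,-0.214,0,0,0,0],[1,-0.49,-0.214,0,0,0,0],[1,-0.49,-0.214,0,0,0,0],[1,-0.49,-0.214,0,0,0,0],[1,-0.49,-0.214,0,0,0,0],[1,-0.49,-0.214,0,0,0,0],[1,-0.49,-0.214,0,0,0,0],[1,-0.49,-0.214,0.1,0,0,0],[1,0,0,0,0,0,-0.117],[1,0,0,0,0,0,-0.117]]}}

```text
time_s: 3.0
ee_pos: [0.4792, 0.26, 0.2001]
eef_rot: [-3.141, -0.0, 3.109]
force: [0.3, -0.7, -0.1]
grip_width: 0.0937
grip_force: 0.0
```

```bash
cat >> h.py <<'E'
def look(name,things=(),k=1):
    o=ctrl.get_obs();c=ctrl.camera('wrist');P=wpose(c,o)
    cv2.imwrite(f'pics/{name}.png',c['color'])
    with open(f'pics/{name}.pkl','wb') as f: pickle.dump((dict(c),P),f)
    print('tcp',o['ee_pos'].round(4),np.degrees(o['eef_rot']).round(2),'t',round(o['time_s'],2),'q6',o['qpos'][5].round(3))
    for t in things:
        for d in ctrl.cut_out(t,c)[:k]:
            m=d['mask'].astype(np.uint8);r=cv2.minAreaRect(cv2.findNonZero(m)) if m.any() else None
            print(t,round(d['conf'],2),np.round(d['centre'],1),m.sum(),cv2.boxPoints(r).round(1).tolist() if r else '')
    return c,P
E
python3 - <<'E'
from h import *
look('w1',['blue_module_grip','rack','yellow_module_grip'])
E
```

```text
tcp [0.4792 0.26   0.2001] [-1.7999e+02 -3.0000e-02  1.7814e+02] t 3.0 q6 -1.108
blue_module_grip 0.82 [198.8 285.4] 1170 [[272.0, 159.0], [287.0, 159.0], [287.0, 241.0], [272.0, 241.0]]
rack 0.84 [178.7 311.5] 9659 [[249.0, 234.0], [249.0, 141.0], [394.0, 141.0], [394.0, 234.0]]
yellow_module_grip 0.76 [194.  370.8] 2329 [[349.79998779296875, 236.1999969482422], [354.70001220703125, 157.39999389648438], [388.5, 159.5], [383.6000061035156, 238.39999389648438]]
```

View pics/w1.png

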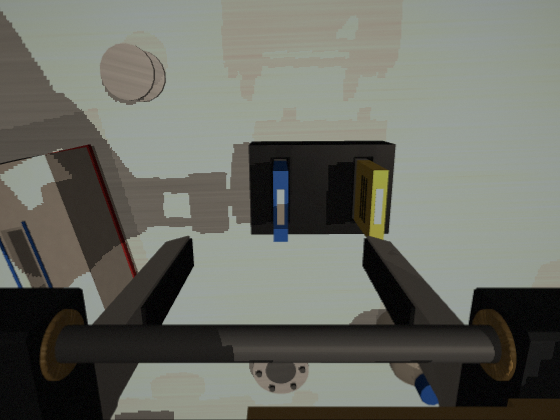

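The wrist view shows the blue module at columns 273–288 and rows 159–241. The top face's near edge is at about row 241, and the module runs parallel to the image columns.

Run:
```python
from h import *
c,P=pickle.load(open('pics/w1.pkl','rb'));im=c['color'].astype(int)
b=(im[:,:,0]>1.5*im[:,:,2])&(im[:,:,0]>60); b[:,:262]=0;b[:,300:]=0;b[:150]=0;b[250:]=0
for r in range(158,244,4):
    x=np.where(b[r])[0]; print(r,(x.min(),x.max()) if len(x) else None,end=' ')
for cc in ([241,280.5],[205,280.5],[241,273],[241,288]): print(cc,atz(c,P,cc,.105).round(4))
# model projection for hypothesis
cen=np.array([.48,.26]);yaw=np.radians(178)
for yy in (.259,.260,.261):
  X=[[.48+a*.03,yy+d*.006,z] for z in (.105,.045) for a in(-1,1) for d in(-1,1)]
  print(yy,proj(c,P,X).round(1).tolist())
```

```text
158 None 162 None 166 None 170 None 174 (np.int64(273), np.int64(287)) 178 (np.int64(273), np.int64(287)) 182 (np.int64(273), np.int64(287)) 186 (np.int64(273), np.int64(287)) 190 (np.int64(273), np.int64(287)) 194 (np.int64(273), np.int64(287)) 198 (np.int64(273), np.int64(287)) 202 (np.int64(273), np.int64(287)) 206 (np.int64(273), np.int64(287)) 210 (np.int64(274), np.int64(286)) 214 (np.int64(274), np.int64(286)) 218 (np.int64(274), np.int64(286)) 222 (np.int64(274), np.int64(286)) 226 (np.int64(274), np.int64(286)) 230 (np.int64(273), np.int64(287)) 234 (np.int64(274), np.int64(287)) 238 (np.int64(274), np.int64(287)) 242 None [241, 280.5] [0.5101 0.2608 0.105 ]
[205, 280.5] [0.4787 0.2618 0.105 ]
[241, 273] [0.5098 0.2545 0.105 ]
[241, 288] [0.5103 0.2671 0.105 ]
0.259 [[268.4, 170.6], [283.4, 170.1], [271.2, 241.2], [285.4, 240.8], [270.0, 160.4], [282.4, 160.0], [272.3, 219.8], [284.2, 219.5]]
0.26 [[269.6, 170.6], [284.7, 170.1], [272.4, 241.2], [286.6, 240.8], [271.0, 160.4], [283.5, 160.0], [273.3, 219.8], [285.2, 219.4]]
0.261 [[270.9, 170.5], [285.9, 170.0], [273.6, 241.2], [287.8, 240.7], [272.1, 160.4], [284.5, 160.0], [274.3, 219.8], [286.2, 219.4]]
```

>>> {"name": "move_arm", "arguments": {"increments": [[1,-0.016,0.026,0.48,0,0,0],[0.7,0,0,0.48,0,0,0],[0.7,0,0,0.48,0,0,0],[0.7,0,0,0.48,0,0,0],[0.7,0,0,0.48,0,0,0],[0.7,0,0,0.48,0,0,0],[0.7,0,0,0,0,0,0],[0,0,0,0,0,0,0],[0,0,0,0,0,0,0],[0,0,0,0,0,0,0],[0,0,0,0,0,0,0],[0,0,0,0,0,0,0],[0,0,0,0,0,0,0],[0,0,0,0,0,0,0]], "force": 35}}

```text
time_s: 4.6
ee_pos: [0.4796, 0.2619, 0.0565]
eef_rot: [3.142, 0.0, 3.106]
force: [0.7, 0.7, 1.0]
grip_width: 0.0134
grip_force: 0.0
```

>>> {"name": "move_arm", "arguments": {"increments": [[0,0,0,0,0,0,0],[0,0,0,0,0,0,0],[0,0,0,0,0,0,0],[0,0,0,-0.2,0,0,0],[0,0,0,-0.3,0,0,0],[0,0,0,-0.4,0,0,0],[0,0,0,-0.4,0,0,0],[0,0,0,-0.4,0,0,0],[0,0,0,-0.4,0,0,0],[0,0,0,-0.4,0,0,0],[0,0,0,-0.2,0,0,0],[0,0,0,0,0,0,0]]}}

```text
time_s: 5.8
ee_pos: [0.48, 0.262, 0.1928]
eef_rot: [3.141, 0.002, 3.106]
force: [1.0, 1.1, -2.8]
grip_width: 0.0119
grip_force: 35.0
```

Run:
```python
from h import *
o=ctrl.get_obs();print(o['force'],o['grip_width'],o['grip_force'])
c,P=look('w2',['slot_mouth'])
# back off in x to see the slot: hover over slot, module foot at z=.2-.046
plan([.529,.0256,.192],np.radians(190))
```

```text
[ 1.03142182  1.14973681 -2.82623615] 0.011854526320550429 34.99124228954315
tcp [0.48   0.262  0.1928] [1.7994e+02 1.2000e-01 1.7795e+02] t 5.8 q6 -1.102
slot_mouth 0.74 [198.5 368. ] 2542 [[349.29998779296875, 242.0], [353.79998779296875, 157.39999389648438], [388.29998779296875, 159.1999969482422], [383.8999938964844, 243.8000030517578]]
shift [-1.161 -4.684 -0.024] rot [-0.0003 -0.0008 -0.2103]
```

>>> {"name": "move_arm", "arguments": {"increments": [[0,-0.145,-0.38,0,0,0,0],[0,-0.145,-0.38,0,0,0,0],[0,-0.145,-0.38,0,0,0,0],[0,-0.145,-0.38,0,0,0,0],[0,-0.145,-0.38,0,0,0,0],[0,-0.145,-0.38,0,0,0,0],[0,-0.145,-0.38,0,0,0,0],[0,-0.145,-0.38,0,0,0,0],[0,0,0,0,0,0,-0.105],[0,0,0,0,0,0,-0.105],[0,0,0,0,0,0,0]]}}

```text
time_s: 7.0
ee_pos: [0.5318, 0.1077, 0.1902]
eef_rot: [3.142, -0.002, -2.966]
force: [-0.9, -0.0, -1.6]
grip_width: 0.0116
grip_force: 35.0
```

Run:
```python
from h import *
c,P=look('w3',['slot_mouth','controller'])
cv2.imwrite('pics/w3b.png',cv2.resize(c['color'],(800,600),interpolation=cv2.INTER_CUBIC))
```

```text
tcp [0.5318 0.1077 0.1902] [ 1.8000e+02 -1.1000e-01 -1.6994e+02] t 7.0 q6 -1.614
slot_mouth 0.65 [177.7 122.3] 52929 [[-1.100000023841858, 71.69999694824219], [255.3000030517578, 70.4000015258789], [256.3999938964844, 282.79998779296875], [0.0, 284.1000061035156]]
```

View pics/w3b.png

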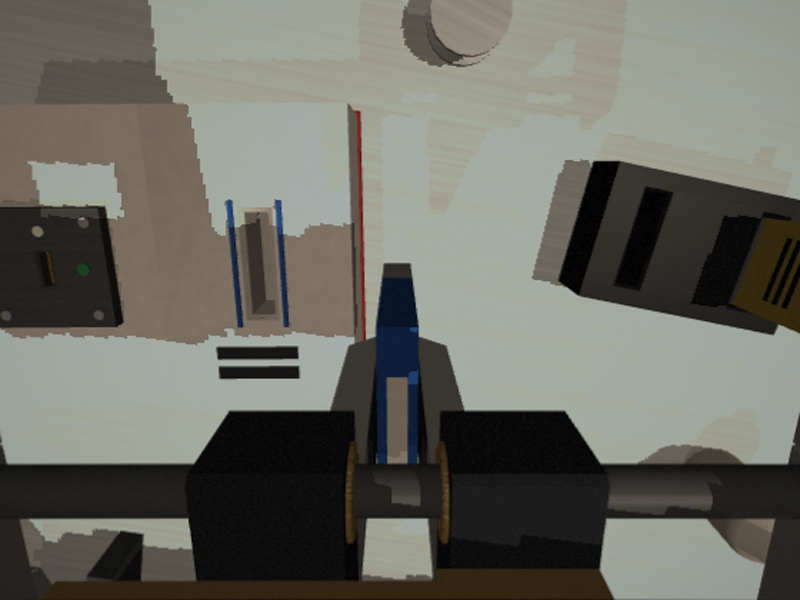

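The slot shows in the 800x600 view at about columns 244–280 and rows 205–322, between the blue lines. The lock plate is at the left, with the green dot at (83,270) and the keyhole at (47,268). I'll fit it exactly.

Run:
```python
from h import *
c,P=pickle.load(open('pics/w3.pkl','rb'));im=c['color'].astype(int)
b=(im[:,:,0]>1.4*im[:,:,2])&(im[:,:,0]>50);b[:,:150]=0;b[:,210:]=0;b[:130]=0;b[240:]=0
n,l,s,cen=cv2.connectedComponentsWithStats(b.astype(np.uint8))
for i in range(1,n):
    if s[i,4]<30: continue
    ys,xs=np.where(l==i);W=np.array([atz(c,P,[y,x],.082)[:2] for y,x in zip(ys,xs)])
    m=W.mean(0);u=np.linalg.svd(W-m)[2][0];u*=np.sign(u[0]);t=(W-m)@u
    mid=m+u*(t.max()+t.min())/2
    print(s[i],'mid',mid.round(4),'yaw',np.degrees(np.arctan2(u[1],u[0])).round(2),'len',np.ptp(t).round(4))
cv2.imwrite('pics/w3c.png',cv2.resize(c['color'][130:240,130:230],(600,600*110//100-110+50),interpolation=cv2.INTER_NEAREST))
for r in range(140,230,8): print(r,im[r,158:202].sum(1).tolist())
# held module: prediction vs picture (tilt check) under pads
o=ctrl.get_obs();print(o['ee_pos'],o['qpos'])
```

```text
[158 140  12  89 314] mid [0.5344 0.01  ] yaw 10.53 len 0.0757
[193 140   9  89 290] mid [0.5295 0.0378] yaw 10.5 len 0.0757
140 [377, 276, 208, 227, 371, 483, 494, 496, 498, 494, 499, 499, 497, 497, 498, 497, 498, 499, 499, 499, 500, 499, 498, 502, 494, 498, 499, 502, 501, 502, 503, 504, 502, 502, 350, 241, 218, 218, 319, 480, 506, 501, 506, 504]
148 [439, 271, 232, 226, 167, 467, 500, 497, 480, 456, 475, 475, 434, 376, 367, 358, 358, 357, 361, 358, 355, 351, 303, 319, 346, 346, 343, 336, 335, 361, 376, 378, 431, 494, 502, 307, 233, 236, 204, 472, 503, 505, 504, 504]
156 [352, 355, 251, 227, 229, 228, 470, 496, 493, 479, 476, 476, 478, 381, 271, 247, 243, 165, 142, 147, 138, 138, 146, 135, 259, 277, 276, 277, 280, 284, 335, 369, 373, 485, 504, 332, 242, 235, 234, 312, 474, 503, 504, 504]
164 [357, 332, 211, 144, 127, 129, 165, 263, 322, 295, 260, 253, 253, 256, 186, 144, 143, 138, 140, 142, 134, 135, 137, 140, 171, 261, 275, 277, 276, 276, 279, 286, 283, 308, 331, 338, 220, 148, 144, 120, 230, 335, 346, 481]
172 [323, 326, 325, 185, 125, 129, 95, 248, 322, 328, 284, 257, 254, 251, 2
[... 1155 characters left out ...]
, 146, 139, 148, 146, 154, 184, 195, 193, 196, 196, 193, 192, 193, 251, 280, 283, 328, 338, 252, 157, 129, 129, 247]
220 [341, 336, 336, 334, 333, 336, 337, 251, 152, 131, 128, 156, 314, 335, 301, 268, 256, 259, 257, 257, 258, 257, 259, 255, 264, 264, 264, 266, 269, 271, 274, 279, 278, 282, 285, 283, 285, 306, 327, 335, 201, 133, 130, 160]
228 [329, 329, 332, 328, 332, 335, 329, 330, 214, 132, 132, 111, 250, 325, 334, 334, 331, 335, 328, 329, 331, 331, 333, 334, 333, 333, 336, 332, 334, 332, 330, 332, 333, 335, 332, 338, 333, 338, 335, 337, 256, 158, 128, 136]
[0.53191919 0.10798215 0.19084009] [ 1.32793047e-01  2.96608432e-01  1.55998596e+00  1.42953241e-05
  1.28599063e+00 -1.60952747e+00]
```

Run:
```python
from h import *
plan([.5321,.0241,.145],np.radians(190.5))
```

```text
shift [ 0.282 -1.654  0.917] rot [ 0.0001 -0.001  -0.0117]
```

>>> {"name": "move_arm", "arguments": {"increments": [[0,0.047,-0.275,0,0,0,0],[0,0.047,-0.275,0,0,0,0],[0,0.047,-0.276,0,0,0,0],[0,0.047,-0.276,0,0,0,0],[0,0.047,-0.276,0,0,0,0],[0,0.047,-0.276,0,0,0,0],[0,0,0,0.3,0,0,-0.0117],[0,0,0,0.3,0,0,0],[0,0,0,0.2,0,0,0],[0,0,0,0.1,0,0,0],[0,0,0,0,0,0,0],[0,0,0,0,0,0,0]]}}

```text
time_s: 8.35
ee_pos: [0.5329, 0.0239, 0.147]
eef_rot: [-3.141, 0.001, -2.956]
force: [0.5, -0.4, -1.6]
grip_width: 0.0121
grip_force: 35.0
```

Run:
```python
from h import *
c,P=look('w4');o=ctrl.get_obs();print(o['force'])
plan([.5321,.0241,.0935],np.radians(190.5))
cv2.imwrite('pics/w4b.png',cv2.resize(c['color'][100:350,120:440],(800,600),interpolation=cv2.INTER_CUBIC))
```

```text
tcp [0.5329 0.0239 0.147 ] [-1.7999e+02  4.0000e-02 -1.6934e+02] t 8.35 q6 -1.781
[ 0.39875487 -0.99182954 -0.93519509]
shift [0.017 0.005 1.072] rot [-0.0002  0.0009  0.0027]
```

View pics/w4b.png

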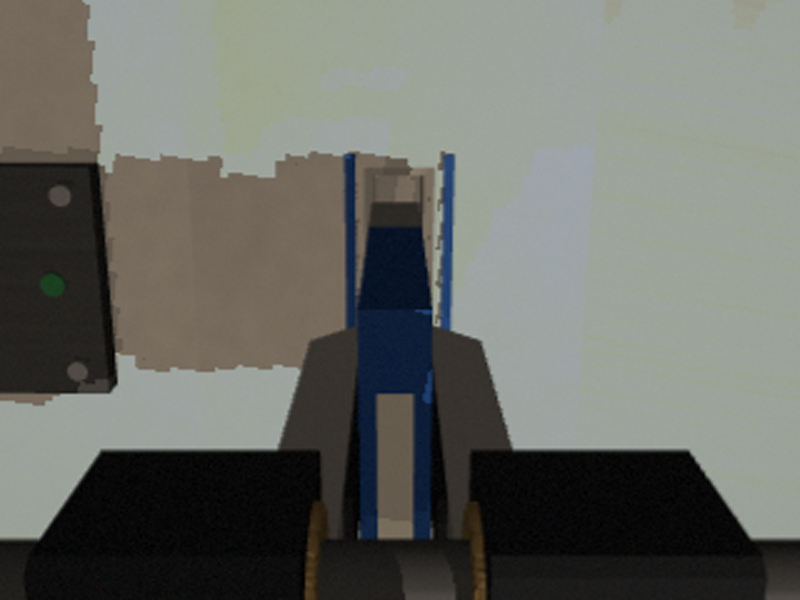

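The blue module hangs over the slot between the blue lines, whose tops are at crop columns 350 and 449. The module's foot is at about (396,204), and its middle looks slightly left of the lines' middle. I'll quantify the offset.

Run:
```python
from h import *
c,P=pickle.load(open('pics/w4.pkl','rb'));o=ctrl.get_obs();im=c['color'].astype(int)
T=np.eye(4);T[:3,:3]=R.from_euler('xyz',o['eef_rot']).as_matrix();T[:3,3]=o['ee_pos']
def pt(x,y,z): return (T@np.array([x,y,z,1]))[:3]   # tool coords; z along fingers
f=lambda X:(proj(c,P,X)-[120,100])*2.5
# camera at +x side: module far? corners: foot z=+.0465; tapered 27x3.5; bare/blue border 35 above foot -> z=+.0115 ; top z=-.0485
for s in (1,-1):
  print('side',s,'foot',f([pt(s*.027,d*.0035,.0465) for d in(-1,1)]).round(1).tolist(),'border',f([pt(s*.03,d*.006,.0115) for d in(-1,1)]).round(1).tolist(),'top',f([pt(s*.03,d*.006,-.0485) for d in(-1,1)]).round(1).tolist())
b=(im[:,:,0]>1.4*im[:,:,2])&(im[:,:,0]>50)
for r in range(162,236,6): print(r,(np.where(b[r])[0][[0,-1]]-120)*2.5 if b[r].any() else None,end=' ')
for r in range(180,246,5): 
    x=np.where(b[r,255:300])[0]+255; print('\n',(r-100)*2.5,((x-120)*2.5).tolist(),end='')
# slot lines in world
for r in (166,190,220):
    xs=np.where(b[r,250:310])[0]+250; l=xs[xs<266].mean();rr=xs[xs>293].mean()
    a,bb=atz(c,P,[r,l],.082),atz(c,P,[r,rr],.082);print('\nmid tool coords',(np.linalg.inv(T)@np.append((a+bb)/2,1)).round(4),np.linalg.norm(a-bb))
```

```text
side 1 foot [[383.3, 214.4], [409.6, 214.4]] border [[370.2, 233.3], [423.4, 233.3]] top [[360.1, 318.7], [435.6, 318.7]]
side -1 foot [[383.9, 402.5], [408.8, 402.5]] border [[372.0, 473.6], [421.3, 473.6]] top [[363.6, 641.4], [431.5, 641.4]]
162 None 168 [345.  452.5] 174 [345.  452.5] 180 [345.  452.5] 186 [345. 450.] 192 [345. 450.] 198 [347.5 450. ] 204 [347.5 450. ] 210 [347.5 450. ] 216 [347.5 450. ] 222 [347.5 450. ] 228 [347.5 447.5] 234 [347.5 447.5] 
 200.0 [345.0, 347.5, 350.0, 352.5, 442.5, 445.0, 447.5]
 212.5 [345.0, 347.5, 350.0, 352.5, 442.5, 445.0, 447.5]
 225.0 [345.0, 347.5, 350.0, 352.5, 442.5, 445.0, 447.5]
 237.5 [347.5, 350.0, 352.5, 442.5, 445.0, 447.5]
 250.0 [347.5, 350.0, 352.5, 442.5, 445.0, 447.5]
 262.5 [347.5, 350.0, 352.5, 442.5, 445.0, 447.5]
 275.0 [347.5, 350.0, 352.5, 442.5, 445.0, 447.5]
 287.5 [347.5, 350.0, 352.5, 442.5, 445.0, 447.5]
 300.0 [347.5, 350.0, 352.5, 442.5, 445.0, 447.5]
 312.5 [347.5, 350.0, 352.5, 442.5, 445.0, 447.5]
 325.0 [347.5, 350.0, 352.5, 355.0, 357.5, 360.0, 362.5, 365.0, 367.5, 370.0, 372.5, 375.0, 377.5, 380.0, 382.5,
[... 402 characters left out ...]
30.0, 440.0, 442.5, 445.0, 447.5]
 350.0 [357.5, 360.0, 362.5, 365.0, 367.5, 370.0, 372.5, 375.0, 377.5, 380.0, 382.5, 385.0, 387.5, 390.0, 392.5, 395.0, 397.5, 400.0, 402.5, 405.0, 407.5, 410.0, 412.5, 415.0, 417.5, 420.0, 422.5, 425.0, 427.5, 430.0]
 362.5 [357.5, 360.0, 362.5, 365.0, 367.5, 370.0, 372.5, 375.0, 377.5, 380.0, 382.5, 385.0, 387.5, 390.0, 392.5, 395.0, 397.5, 400.0, 402.5, 405.0, 407.5, 410.0, 412.5, 415.0, 417.5, 420.0, 422.5, 425.0, 427.5, 430.0]
mid tool coords [3.74e-02 5.00e-04 6.50e-02 1.00e+00] 0.027936114060763285

mid tool coords [2.00e-02 3.00e-04 6.51e-02 1.00e+00] 0.028087426282132552

mid tool coords [-2.60e-03  5.00e-04  6.51e-02  1.00e+00] 0.028375083140997015
```

>>> {"name": "move_arm", "arguments": {"increments": [[0,0,0.018,0,0,0,0],[0,0,0,0.15,0,0,0],[0,0,0,0.15,0,0,0],[0,0,0,0.1,0,0,0],[0,0,0,0.1,0,0,0],[0,0,0,0.1,0,0,0],[0,0,0,0,0,0,0]]}}

```text
time_s: 9.1
ee_pos: [0.5321, 0.0249, 0.1157]
eef_rot: [3.141, -0.001, -2.956]
force: [-0.0, 0.8, -1.7]
grip_width: 0.0119
grip_force: 35.0
```

>>> {"name": "move_arm", "arguments": {"increments": [[0,0,0,0.1,0,0,0],[0,0,0,0.1,0,0,0],[0,0,0,0.1,0,0,0],[0,0,0,0.06,0,0,0],[0,0,0,0.04,0,0,0],[0,0,0,0.02,0,0,0],[0,0,0,0,0,0,0],[0,0,0,0,0,0,0]]}}

```text
time_s: 9.9
ee_pos: [0.5324, 0.0249, 0.0954]
eef_rot: [3.142, -0.0, -2.956]
force: [-2.6, -0.7, -3.3]
grip_width: 0.012
grip_force: 35.0
```

>>> {"name": "move_arm", "arguments": {"increments": [[0,0,0,0.02,0,0,0],[0,0,0,0.02,0,0,0],[0,0,0,0.02,0,0,0],[0,0,0,0.02,0,0,0],[0,0,0,0,0,0,0]]}}

```text
time_s: 10.4
ee_pos: [0.5325, 0.0249, 0.0934]
eef_rot: [-3.141, 0.001, -2.956]
force: [-14.7, -0.5, 24.2]
grip_width: 0.0119
grip_force: 35.0
```

>>> {"name": "move_arm", "arguments": {"increments": [[0,0.012,0,-0.01,0,0,0],[0,0,0,0,0,0,0],[0.3,0,0,0,0,0,0],[0.3,0,0,0,0,0,0],[0.3,0,0,0,0,0,0],[0.3,0,0,0,0,0,0],[0.3,0,0,0,0,0,0],[0.3,0,0,-0.1,0,0,0],[0.3,0,0,-0.3,0,0,0],[0.3,0,0,-0.4,0,0,0],[0.3,0,0,-0.5,0,0,0],[0.3,0,0,-0.5,0,0,0],[0.3,0,0,-0.3,0,0,0],[0.3,0,0,-0.1,0,0,0],[0.3,0,0,0,0,0,0],[0.3,0,0,0,0,0,0]]}}

```text
time_s: 12.0
ee_pos: [0.5315, 0.0248, 0.2011]
eef_rot: [3.141, -0.001, -2.956]
force: [-0.3, -0.4, -0.1]
grip_width: 0.0281
grip_force: 0.0
```

Run:
```python
from h import *
c,P=look('w5',['blue_module_grip','lock_mouth']);print(ctrl.get_obs()['force'])
# module model at home: centre from slot cam estimate
yaw=np.radians(10.6);ex=np.array([np.cos(yaw),np.sin(yaw)]);ey=np.array([-ex[1],ex[0]])
for z in (.142,.147):
    print(z,proj(c,P,[[*(np.array([.5322,.0249])+a*.03*ex+d*.006*ey),z] for a in(-1,1) for d in(-1,1)]).round(1).tolist())
cv2.imwrite('pics/w5b.png',cv2.resize(c['color'][60:300,0:320],(800,600),interpolation=cv2.INTER_CUBIC))
```

```text
tcp [0.5315 0.0248 0.2011] [ 1.7999e+02 -7.0000e-02 -1.6935e+02] t 12.0 q6 -1.779
blue_module_grip 0.74 [210.4 279.7] 1601 [[268.0, 164.0], [286.0, 164.0], [286.0, 259.0], [268.0, 259.0]]
lock_mouth 0.77 [177.1 198.5] 46880 [[65.0, 92.0], [344.0, 92.0], [344.0, 292.0], [65.0, 292.0]]
[ 0.24891856 -0.08573918 -0.19641792]
0.142 [[269.9, 178.8], [287.1, 178.8], [270.3, 258.5], [286.5, 258.5]]
0.147 [[269.8, 180.1], [287.3, 180.1], [270.2, 261.3], [286.7, 261.3]]
```

View pics/w5b.png

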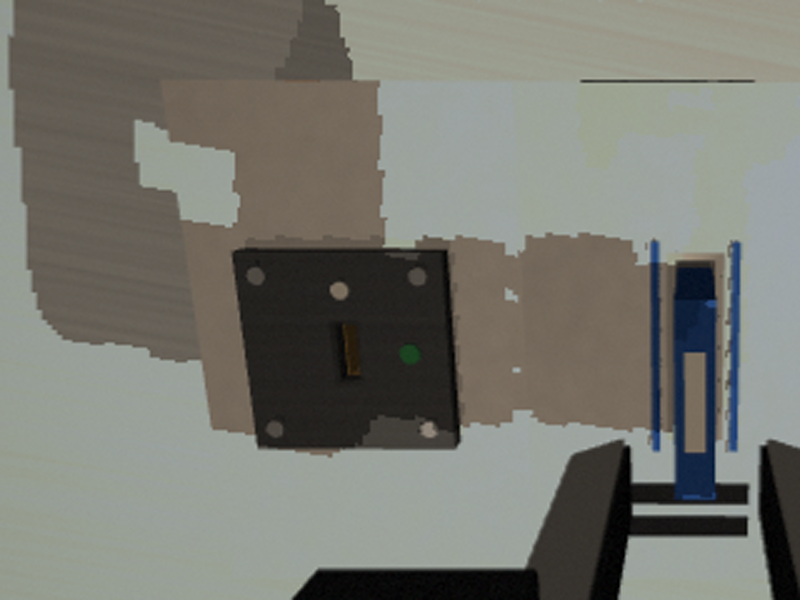

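Blue stands upright and home between its lines; its top matches the model to about 1 px. The lock plate's keyhole is at about crop (348,350), with the green dot at (410,354). Next I compute the lock estimate and go to the key.

Run:
```python
from h import *
c,P=pickle.load(open('pics/w5.pkl','rb'))
f=lambda x,y,z=.09: atz(c,P,[60+y/2.5,x/2.5],z)
print('keyhole',f(348,351).round(4),'plate',np.mean([f(233,250),f(447,250),f(460,447),f(258,447)],0).round(4),'screws',np.mean([f(255,276),f(417,276),f(428,430),f(275,430)],0).round(4))
print('keyhole ends',(f(346,322)-f(350,380)).round(4))
plan([.505,-.33,.2],np.radians(190.6))
```

```text
keyhole [ 0.5531 -0.0932  0.09  ] plate [ 0.5531 -0.0926  0.09  ] screws [ 0.5547 -0.0945  0.09  ]
keyhole ends [-0.0204 -0.0031  0.    ]
shift [ 1.834 -6.875  0.022] rot [ 0.0003 -0.0014  0.0009]
```

>>> {"name": "move_arm", "arguments": {"increments": [[0.6,0.122,-0.458,0,0,0,0],[0.6,0.122,-0.458,0,0,0,0],[0.6,0.122,-0.458,0,0,0,0],[0.6,0.122,-0.458,0,0,0,0],[0.6,0.122,-0.458,0,0,0,0],[0.6,0.122,-0.458,0,0,0,0],[0.6,0.122,-0.458,0,0,0,0],[0.6,0.122,-0.458,0,0,0,0],[0.6,0.122,-0.458,0,0,0,0],[0.6,0.122,-0.458,0,0,0,0],[0.6,0.122,-0.458,0,0,0,0],[0.6,0.122,-0.458,0,0,0,0],[0.6,0.122,-0.458,0,0,0,0],[0.6,0.122,-0.458,0,0,0,0],[0.6,0.122,-0.458,0,0,0,0],[0.6,0,0,0,0,0,0],[0.6,0,0,0,0,0,0]]}}

```text
time_s: 13.85
ee_pos: [0.5052, -0.3295, 0.2013]
eef_rot: [3.141, -0.001, -2.956]
force: [0.8, 0.2, 0.5]
grip_width: 0.0564
grip_force: 0.0
```

Run:
```python
from h import *
c,P=look('w6',['key_bow','key_holder'])
cv2.imwrite('pics/w6b.png',cv2.resize(c['color'][120:300,160:400],(800,600),interpolation=cv2.INTER_CUBIC))
```

```text
tcp [ 0.5052 -0.3295  0.2013] [ 1.7995e+02 -4.0000e-02 -1.6939e+02] t 13.85 q6 -2.395
key_bow 0.73 [191.8 247.5] 658 [[236.0, 170.0], [252.0, 170.0], [252.0, 214.0], [236.0, 214.0]]
key_holder 0.74 [176.6 249.7] 3215 [[213.0, 152.60000610351562], [275.20001220703125, 148.1999969482422], [279.79998779296875, 212.39999389648438], [217.60000610351562, 216.89999389648438]]
```

View pics/w6b.png

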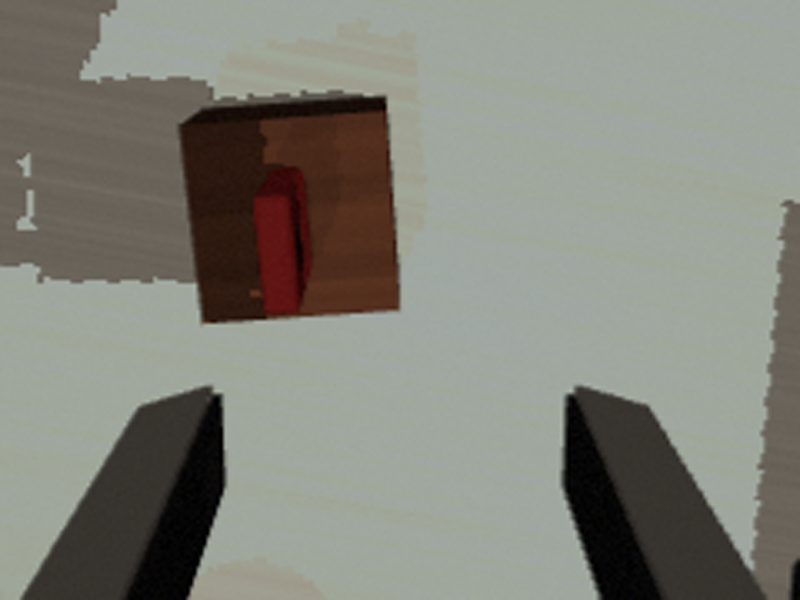

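The key's red top face runs from crop (255–290,194) to (266–301,312). The holder's top face has corners (180,125), (386,110), (399,308) and (203,323).

```bash
cat > fit.py <<'E'
from h import *
from scipy.optimize import least_squares
c,P=pickle.load(open('pics/w6.pkl','rb'));px=lambda L:np.array(L)/(800/240)+[160,120]
def fit(pts,z,w,h,x0):
    def X(p):
        e=np.array([np.cos(p[2]),np.sin(p[2])]);n=np.array([-e[1],e[0]])
        return np.array([[*(p[:2]+a*w/2*e+b*h/2*n),z] for a,b in((1,1),(1,-1),(-1,-1),(-1,1))])
    best=None
    for k in range(4):
        r=least_squares(lambda p:(proj(c,P,X(p))-np.roll(pts,k,0)).ravel(),x0)
        if best is None or r.cost<best.cost: best=r
    return best.x.round(4),np.degrees(best.x[2]).round(2),best.cost.round(2)
if __name__=='__main__':
    print('key',fit(px([[255,195],[290,193],[301,310],[266,316]]),.091,.032,.010,[.506,-.357,.29]))
    print('holder',fit(px([[180,125],[386,110],[399,308],[203,323]]),.045,.06,.06,[.506,-.357,.29]))
    im=c['color'].astype(int);m=(im[:,:,2]>2.5*im[:,:,1])&(im[:,:,2]>110)
    ys,xs=np.where(m);print(m.sum(),cv2.minAreaRect(cv2.findNonZero(m.astype(np.uint8))))
E
python3 fit.py
```

```text
key (array([ 0.5064, -0.3597,  0.2534]), np.float64(14.52), np.float64(1.07))
holder (array([ 0.5067, -0.3598,  3.3978]), np.float64(194.68), np.float64(0.18))
6 ((452.0, 183.0), (36.0, 0.0), 180.0)
```

Run:
```python
from h import *
plan([.5064,-.3592,.051],np.radians(194.6))
```

```text
shift [ 0.097 -0.601  3.018] rot [ 0.0002 -0.0001 -0.068 ]
```

>>> {"name": "move_arm", "arguments": {"increments": [[0.6,0.05,-0.3,0,0,0,0],[0.6,0.047,-0.301,0,0,0,0],[0.6,0,0,0.3,0,0,-0.034],[0.6,0,0,0.4,0,0,-0.034],[0.6,0,0,0.45,0,0,0],[0.6,0,0,0.45,0,0,0],[0.6,0,0,0.45,0,0,0],[0.6,0,0,0.45,0,0,0],[0.6,0,0,0.3,0,0,0],[0.6,0,0,0.12,0,0,0],[0.6,0,0,0.1,0,0,0],[0.6,0,0,0,0,0,0],[0.6,0,0,0,0,0,0]]}}

```text
time_s: 15.3
ee_pos: [0.5065, -0.3605, 0.0518]
eef_rot: [-3.141, 0.001, -2.888]
force: [0.4, 0.1, 0.5]
grip_width: 0.0565
grip_force: 0.0
```

Run:
```python
from h import *
o=ctrl.get_obs();print(o['qpos'],o['force'])
plan([.5064,-.3592,.051],np.radians(194.6))
```

```text
[-6.77423724e-01  6.13051066e-01  1.44521227e+00  1.08377692e-05
  1.08215202e+00 -2.50208604e+00] [0.40927569 0.06086167 0.48327322]
shift [-0.004  0.025  0.016] rot [-0.0009  0.0007 -0.001 ]
```

>>> {"name": "move_arm", "arguments": {"increments": [[0.2,0,0.025,0.01,0,0,0],[0.2,0,0,0,0,0,0],[0.2,0,0,0,0,0,0],[0,0,0,0,0,0,0],[0,0,0,0,0,0,0],[0,0,0,0,0,0,0],[0,0,0,0,0,0,0],[0,0,0,0,0,0,0],[0,0,0,0,0,0,0]], "force": 45}}

```text
time_s: 16.2
ee_pos: [0.5059, -0.359, 0.0505]
eef_rot: [3.142, -0.0, -2.888]
force: [0.0, -0.3, 1.1]
grip_width: 0.0093
grip_force: 45.0
```

>>> {"name": "move_arm", "arguments": {"increments": [[0,0,0,-0.1,0,0,0],[0,0,0,-0.2,0,0,0],[0,0,0,-0.3,0,0,0],[0,0,0,-0.4,0,0,0],[0,0,0,-0.4,0,0,0],[0,0,0,-0.4,0,0,0],[0,0,0,-0.4,0,0,0],[0,0,0,-0.4,0,0,0],[0,0,0,-0.3,0,0,0],[0,0,0,-0.1,0,0,0],[0,0,0,0,0,0,0]]}}

```text
time_s: 17.3
ee_pos: [0.506, -0.359, 0.2017]
eef_rot: [-3.14, 0.001, -2.888]
force: [-0.1, 0.6, 0.6]
grip_width: 0.0098
grip_force: 45.0
```

Run:
```python
from h import *
o=ctrl.get_obs();print(o['force'],o['grip_width'])
plan([.5543-.009,-.0931-.06,.17],np.radians(190.5))
```

```text
[-0.1473333   0.5783929   0.61820776] 0.009754894781064795
shift [-1.794  3.791  0.631] rot [-0.0014  0.0012  0.0706]
```

>>> {"name": "move_arm", "arguments": {"increments": [[0,-0.18,0.379,0,0,0,0],[0,-0.18,0.379,0,0,0,0],[0,-0.18,0.379,0,0,0,0],[0,-0.18,0.379,0,0,0,0],[0,-0.18,0.379,0,0,0,0],[0,-0.18,0.379,0,0,0,0],[0,-0.18,0.379,0,0,0,0],[0,-0.18,0.379,0,0,0,0],[0,-0.18,0.379,0,0,0,0],[0,-0.174,0.379,0,0,0,0],[0,0,0,0.2,0,0,0.0353],[0,0,0,0.3,0,0,0.0353],[0,0,0,0.13,0,0,0],[0,0,0,0,0,0,0],[0,0,0,0,0,0,0]]}}

```text
time_s: 18.8
ee_pos: [0.5452, -0.1531, 0.1692]
eef_rot: [3.142, 0.0, -2.958]
force: [0.4, -0.1, 0.1]
grip_width: 0.0096
grip_force: 45.0
```

Run:
```python
from h import *
c,P=look('w7')
cv2.imwrite('pics/w7b.png',cv2.resize(c['color'][110:290,220:460],(800,600),interpolation=cv2.INTER_CUBIC))
```

```text
tcp [ 0.5452 -0.1531  0.1692] [ 180.      0.   -169.46] t 18.8 q6 -2.093
```

View pics/w7b.png

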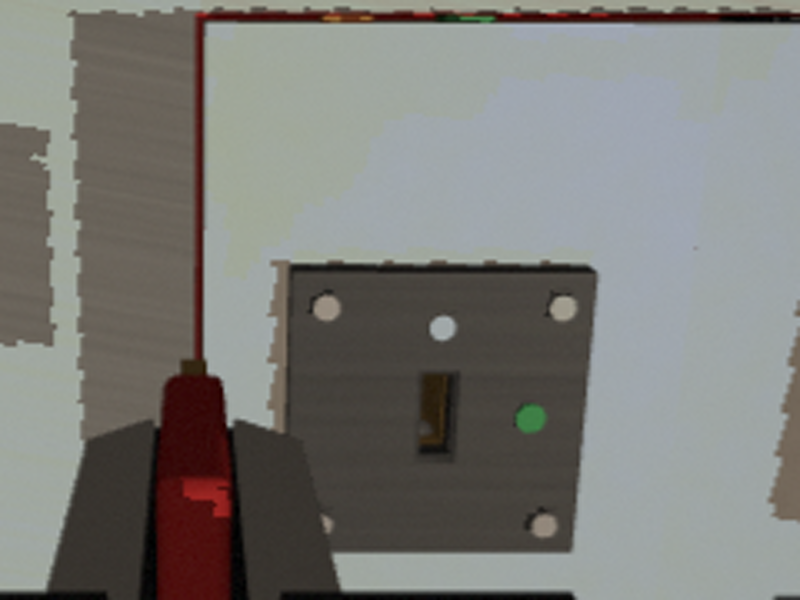

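The keyhole is at about crop (437,416), with screws at (326,308), (563,308) and (544,525). The green dot is at (530,418) and the white dot at (442,328). The held key's tip shows at (193,362).

Run:
```python
from h import *
c,P=pickle.load(open('pics/w7.pkl','rb'));o=ctrl.get_obs()
s=800/240
f=lambda x,y,z=.09: atz(c,P,[110+y/s,220+x/s],z)
T=np.eye(4);T[:3,:3]=R.from_euler('xyz',o['eef_rot']).as_matrix();T[:3,3]=o['ee_pos'];Ti=np.linalg.inv(T)
tl=lambda X:(Ti@np.append(X,1))[:3].round(4)
print('hole',f(437,416).round(4),tl(f(437,416)),'size',np.linalg.norm(f(437,372)-f(435,461)),np.linalg.norm(f(418,372)-f(460,372)))
k=(f(326,308)+f(544,525))/2;print('screw mid',k.round(4),tl(k))
d1=f(563,308)-f(326,308);print('yaw from screws',np.degrees(np.arctan2(d1[1],d1[0])).round(2)-90,np.linalg.norm(d1))
d2=f(544,525)-f(563,308);print('yaw2',np.degrees(np.arctan2(d2[1],d2[0])).round(2),np.linalg.norm(d2))
for n,p in (('white',(442,328)),('green',(530,418))): print(n,f(*p).round(4),tl(f(*p)))
g=lambda X:((proj(c,P,[(T@np.append(x,1))[:3] for x in X])-[220,110])*s).round(1).tolist()
print('head top',g([[.016,-.005,-.0405],[.016,.005,-.0405]]),'head bot',g([[.016,-.005,.0055],[.016,.005,.0055]]),'blade',g([[.009,-.0025,.0355],[.009,.0025,.0355]]),'tip',g([[.005,-.001,.0435],[.005,.001,.0435]]),'blade top',g([[.009,-.0025,.0175],[.009,.0025,.0175]]))
```

```text
hole [ 0.5538 -0.0932  0.09  ] [-0.0193  0.0574  0.0794] size 0.022330923104907918 0.009831556585185397
screw mid [ 0.5545 -0.0929  0.09  ] [-0.0201  0.0576  0.0794]
yaw from screws 10.530000000000001 0.054659291479387806
yaw2 10.39 0.05443375957513868
white [ 0.5325 -0.0972  0.09  ] [0.0024 0.0574 0.0794]
green [ 0.5502 -0.0715  0.09  ] [-0.0198  0.0794  0.0794]
head top [[157.3, 475.5], [235.0, 475.5]] head bot [[165.3, 367.9], [225.2, 367.9]] blade [[181.9, 355.7], [207.7, 355.7]] tip [[189.8, 363.2], [199.7, 363.2]] blade top [[181.1, 385.1], [209.0, 385.1]]
```

>>> {"name": "move_arm", "arguments": {"increments": [[0,-0.094,0.289,0,0,0,0],[0,-0.094,0.289,0,0,0,0],[0,-0.093,0.289,0,0,0,0],[0,-0.093,0.289,0,0,0,0],[0,0,0,0.2,0,0,0],[0,0,0,0.2,0,0,0],[0,0,0,0.1,0,0,0],[0,0,0,0.1,0,0,0],[0,0,0,0,0,0,0],[0,0,0,0,0,0,0]]}}

```text
time_s: 19.85
ee_pos: [0.553, -0.093, 0.139]
eef_rot: [-3.142, 0.0, -2.959]
force: [0.2, -0.8, -0.1]
grip_width: 0.0098
grip_force: 45.0
```

Run:
```python
from h import *
c,P=look('w8');print(ctrl.get_obs()['force'])
cv2.imwrite('pics/w8b.png',cv2.resize(c['color'][130:280,180:380],(800,600),interpolation=cv2.INTER_CUBIC))
```

```text
tcp [ 0.553 -0.093  0.139] [-180.      0.   -169.52] t 19.85 q6 -1.986
[-0.72214745 -0.41075069 -0.63925255]
```

View pics/w8b.png

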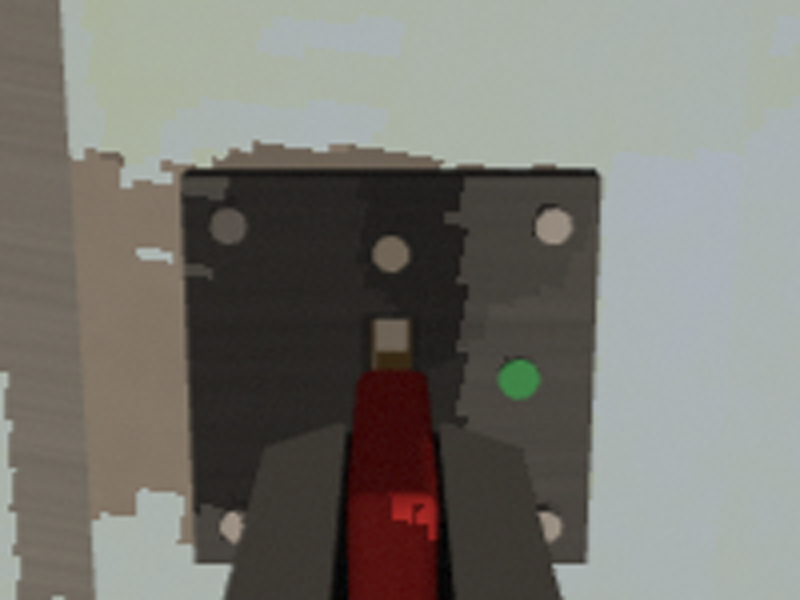

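The key is laterally aligned: the head is centred at column 392, the white dot at 391 and the screw middle at 391. I'll descend in small steps.

>>> {"name": "move_arm", "arguments": {"increments": [[0,0,0,0.06,0,0,0],[0,0,0,0.06,0,0,0],[0,0,0,0.06,0,0,0],[0,0,0,0.06,0,0,0],[0,0,0,0.06,0,0,0],[0,0,0,0,0,0,0]]}}

```text
time_s: 20.5
ee_pos: [0.5528, -0.0927, 0.1234]
eef_rot: [3.141, -0.001, -2.958]
force: [-0.7, 0.9, 0.2]
grip_width: 0.0099
grip_force: 45.0
```

>>> {"name": "move_arm", "arguments": {"increments": [[0,0,0,0.05,0,0,0.05],[0,0,0,0.05,0,0,-0.1],[0,0,0,0.05,0,0,0.1],[0,0,0,0.05,0,0,-0.1],[0,0,0,0.03,0,0,0.1],[0,0,0,0.03,0,0,-0.05],[0,0,0,0,0,0,0]]}}

```text
time_s: 21.2
ee_pos: [0.5526, -0.0929, 0.1109]
eef_rot: [3.142, -0.001, -2.957]
force: [-3.3, -1.1, 0.7]
grip_width: 0.0101
grip_force: 45.0
```

>>> {"name": "move_arm", "arguments": {"increments": [[0,0.01,0,0.04,0,0,0.05],[0,0,0,0.04,0,0,-0.1],[0,0,0,0.04,0,0,0.1],[0,0,0,0.04,0,0,-0.1],[0,0,0,0.03,0,0,0.1],[0,0,0,0.03,0,0,-0.05],[0,0,0,0,0,0,0]]}}

```text
time_s: 21.9
ee_pos: [0.5529, -0.0927, 0.1003]
eef_rot: [-3.141, 0.001, -2.958]
force: [0.5, 2.3, 3.7]
grip_width: 0.0098
grip_force: 45.0
```

>>> {"name": "move_arm", "arguments": {"increments": [[0,0,0,0.03,0,0,0.05],[0,0,0,0.03,0,0,-0.1],[0,0,0,0.02,0,0,0.1],[0,0,0,0.02,0,0,-0.1],[0,0,0,0.02,0,0,0.1],[0,0,0,0.01,0,0,-0.05],[0,0,0,0,0,0,0]]}}

```text
time_s: 22.6
ee_pos: [0.5533, -0.0931, 0.0954]
eef_rot: [-3.14, 0.003, -2.959]
force: [-4.4, 0.4, 16.6]
grip_width: 0.0097
grip_force: 45.0
```

>>> {"name": "move_arm", "arguments": {"increments": [[0,0,0,0.02,0,0,0.05],[0,0,0,0.01,0,0,-0.1],[0,0,0,0,0,0,0.1],[0,0,0,0,0,0,-0.1],[0,0,0,0,0,0,0.05],[0,0,0,0,0,0,0]]}}

```text
time_s: 23.2
ee_pos: [0.5539, -0.0934, 0.0953]
eef_rot: [-3.139, 0.004, -2.961]
force: [-7.4, -0.0, 28.6]
grip_width: 0.0097
grip_force: 45.0
```

>>> {"name": "move_arm", "arguments": {"increments": [[0,0.01,0,-0.03,0,0,0],[0,0,0,0,0,0,0.1],[0,0,0,0,0,0,0.1],[0,0,0,0,0,0,0.1],[0,0,0,0,0,0,0]], "force": 55}}

```text
time_s: 23.7
ee_pos: [0.5534, -0.0933, 0.0954]
eef_rot: [-3.141, 0.004, 3.02]
force: [0.7, -1.2, 13.0]
grip_width: 0.01
grip_force: 55.0
```

Run:
```python
from h import *
o=ctrl.get_obs();print(o['force'].round(2),o['moment'].round(3),np.degrees(o['eef_rot']),o['ee_pos'])
```

```text
[ 0.66 -1.2  13.03] [-0.019 -0.099  0.001] [-179.97088239    0.25344522  173.01080619] [ 0.55342489 -0.09326564  0.0953655 ]
```

>>> {"name": "move_arm", "arguments": {"increments": [[0,0,0,0,0,0,0.12],[0,0,0,0,0,0,0.12],[0,0,0,0,0,0,0.12],[0,0,0,0,0,0,0.12],[0,0,0,0,0,0,0.12],[0,0,0,0,0,0,0.12],[0,0,0,0,0,0,0],[0,0,0,0,0,0,0]]}}

```text
time_s: 24.5
ee_pos: [0.5533, -0.0936, 0.0954]
eef_rot: [3.14, 0.004, 2.303]
force: [-0.2, -3.1, 13.5]
grip_width: 0.0098
grip_force: 55.0
```

Run:
```python
from h import *
o=ctrl.get_obs();print(o['force'].round(2),o['moment'].round(3),np.degrees(o['eef_rot']),o['ee_pos'])
```

```text
[-0.24 -3.15 13.52] [-0.57   0.06   0.022] [179.88320018   0.22496928 131.94650909] [ 0.55332896 -0.09357527  0.09539812]
```

>>> {"name": "move_arm", "arguments": {"increments": [[0,0,0,0,0,0,0.12],[0,0,0,0,0,0,0.12],[0,0,0,0,0,0,0.12],[0,0,0,0,0,0,0.1],[0,0,0,0,0,0,0.08],[0,0,0,0,0,0,0],[0,0,0,0,0,0,0]]}}

```text
time_s: 25.2
ee_pos: [0.5531, -0.0937, 0.0954]
eef_rot: [3.138, 0.002, 1.763]
force: [-1.3, -2.8, 14.9]
grip_width: 0.0096
grip_force: 55.0
```

Run:
```python
from h import *
c,P=look('w9');o=ctrl.get_obs();print(o['force'].round(2),o['moment'].round(3))
o=ctrl.get_obs();t=ctrl.camera('scene');a=t['color'][190:260,220:330]
cv2.imwrite('pics/w9b.png',np.hstack([cv2.resize(c['color'][130:330,160:400],(480,400)),cv2.resize(a,(320,400),interpolation=cv2.INTER_CUBIC)]))
```

```text
tcp [ 0.5531 -0.0937  0.0954] [1.7982e+02 1.4000e-01 1.0101e+02] t 25.2 q6 -0.424
[-1.02 -3.41 15.09] [-0.737  0.373  0.062]
```

View pics/w9b.png

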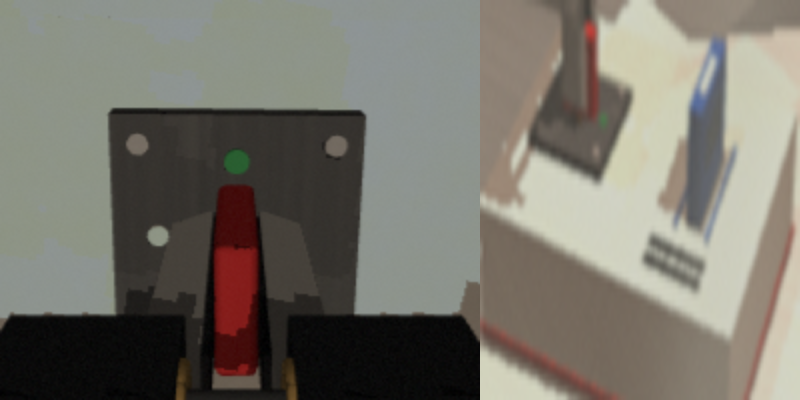

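The red head points at the green dot, and the blue module stands upright in its slot. Because of the play, I'll turn slightly further while watching the moment.

>>> {"name": "move_arm", "arguments": {"increments": [[0,0,0,0,0,0,0.04],[0,0,0,0,0,0,0.04],[0,0,0,0,0,0,0],[0,0,0,0,0,0,0]]}}

```text
time_s: 25.7
ee_pos: [0.5531, -0.0937, 0.0954]
eef_rot: [3.138, 0.002, 1.683]
force: [-1.8, -3.5, 14.8]
grip_width: 0.0096
grip_force: 55.0
```

Run:
```python
from h import *
o=ctrl.get_obs();print(o['force'].round(2),o['moment'].round(3),np.degrees(o['eef_rot']),o['ee_pos'],o['tau'][5])
```

```text
[-1.83 -3.45 14.83] [-0.835  0.478  0.106] [1.79810376e+02 1.22751296e-01 9.64385900e+01] [ 0.55307939 -0.09371901  0.0953914 ] 0.165602071210742
```

>>> {"name": "move_arm", "arguments": {"increments": [[0,0,0,0,0,0,0.03],[0,0,0,0,0,0,0],[0,0,0,0,0,0,0]]}}

```text
time_s: 26.0
ee_pos: [0.5531, -0.0937, 0.0954]
eef_rot: [3.138, 0.002, 1.653]
force: [-1.7, -4.4, 14.8]
grip_width: 0.0096
grip_force: 55.0
```

Run:
```python
from h import *
for i in range(4):
    o=ctrl.get_obs();print(o['force'].round(2),o['moment'].round(3),np.degrees(o['eef_rot'])[2].round(2),o['tau'][5].round(3),o['time_s']);ctrl.camera('scene')
```

```text
[-1.71 -4.38 14.82] [-0.823  0.533  0.077] 94.72 0.175 26.0
[-1.79 -2.4  15.06] [-0.78   0.55   0.132] 94.73 0.139 26.05
[-2.29 -2.69 14.58] [-0.733  0.535  0.179] 94.73 0.131 26.1
[-1.49 -4.11 14.42] [-0.824  0.527  0.147] 94.73 0.129 26.15
```

>>> {"name": "move_arm", "arguments": {"increments": [[0,0,0,0,0,0,0.03],[0,0,0,0,0,0,0],[0,0,0,0,0,0,0]]}}

```text
time_s: 26.5
ee_pos: [0.5531, -0.0937, 0.0954]
eef_rot: [3.138, 0.002, 1.623]
force: [-2.6, -3.1, 14.8]
grip_width: 0.0096
grip_force: 55.0
```

Run:
```python
from h import *
for i in range(6):
    o=ctrl.get_obs();print(o['force'].round(2),o['moment'].round(3),np.degrees(o['eef_rot'])[2].round(2),o['tau'][5].round(3),o['grip_force']);ctrl.camera('scene')
```

```text
[-2.59 -3.09 14.84] [-0.777  0.512  0.153] 93.01 0.175 55.00935673713684
[-2.62 -3.2  14.31] [-0.786  0.53   0.137] 93.01 0.139 55.009310245513916
[-1.71 -3.9  15.48] [-0.819  0.534  0.126] 93.01 0.131 55.009249448776245
[-1.67 -4.13 13.92] [-0.819  0.524  0.13 ] 93.01 0.13 55.00922977924347
[-1.45 -3.34 14.9 ] [-0.838  0.515  0.106] 93.01 0.129 55.0092351436615
[-2.66 -3.14 15.44] [-0.788  0.586  0.099] 93.01 0.129 55.00924050807953
```

```bash
python3 -c "
from station import ctrl
print(ctrl.hand_in())"
```

```text
the job is handed in; nothing more can be done
None
```

The job is handed in, though no verdict came back: the blue module is upright and home in the controller's slot and released, and the key is home in the lock, turned about 97° clockwise at the gripper (a few degrees less at the cylinder because of play, hard stop not felt), and still gripped.

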